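Click the end stop of the jar rack home against the row

ROBOT

A 6-joint arm with a two-finger parallel gripper is mounted at the origin on a cart in front of the work surface, level with it; the furniture and walls round the work are solid. World frame = base frame: x ahead of the robot, y to its left, z up, the work surface at z = 0. Lengths are in m, angles in degrees, forces in N, time in s.
With the tool pointing down it reaches from about 0.4 to 0.825 m from the base axis. Payload 7 kg.
Tool frame: the origin (TCP) lies on the centre line of the jaws, within the pads' length; the fingertips stand 19 mm ahead of it and the grasp point (between the pads) is the TCP; z points along the fingers, y is the line along which they close (so a half turn about z gives the same grasp; the last joint's range is limited). The gripper opens to 88 mm and grips with 3 to 60 N. Pads are 19 mm wide; open, the fingers measure 130 mm over their backs; the gripper's body (78 mm by 193 mm) begins 47 mm behind the grasp point.
Start: joints at [83.027, 20.546, 0.682, 0, -70.136, -16.507], TCP at [0.269, 0.619, 0.246] pointing down, gripper open.
Joint ranges: [-176.03, 176.03], [-82.01, 121.73], [-58.28, 71.71], [-173.87, 95.51], [-174.79, -0.11], [-173.66, 173.66]. Speed limits (degrees/s): [136.94, 136.94, 172.46, 180, 180, 180].

INTERFACE

Orientations are given as [roll, pitch, yaw] about the fixed x, y, z axes, in that order (R = Rz(yaw) Ry(pitch) Rx(roll)).
In Python, from plant import get_state, capture, close_job gives the robot as it stands.
- The arm moves only by the tool apply_moves, never from a script. Its argument "targets" is a list of rows, each a list of 7 numbers: the opening, from 0 (shut) to 1 (fully open), then the shift along the tool's x, y, z normalised to -1 to 1, where 1 is 1000 mm, then the turn, a rotation vector about the tool's x, y, z normalised to -1 to 1, where 1 is 90 degrees. In form: [[claw, tx, ty, tz, ax, ay, az], ...]. A call has 1 to 20 rows; each row shifts and turns the commanded pose from where the row before left it, along the tool's axes as they then stand; what a row does not reach is not made up. A row lasts 1/12 s, in which the tool goes at most 41.7 mm and 7.16 degrees, less where a joint would pass 70% of its speed; a pose out of reach is approached as far as the arm can. A call with a number of a shift or a turn outside -1 to 1 is refused whole. A call with a gripper value outside its range is refused whole. The fingers move at their own pace and stop on an object; "newtons" is the grip in N (left out, the last holds). Time passes only in rows, so rows that do not move let the fingers close. It gives the time, the measured TCP pose, the force, the opening and the grip force at its end, in the units of the state.
- get_state(): the state, without advancing time (a new reading comes with each control period).
- capture(name): name is "side" or "top" or "wrist"; returns a dict with "frame" (420x560x3 uint8, red, green, blue), "range_z" (420x560 float32, m along the optical axis (not along the pixel's ray), 0 where there is no reading), "camera_matrix" (3x3 intrinsics, pixels), "T" (4x4, takes a point from camera to world coordinates). Camera axes: x right, y down, z forward; pixel columns grow to the right and rows downward; lengths in m; the calibration is good to about 2 mm. A picture is of the moment at which its call begins.
- close_job(): hands the job in; it is judged then, once.
The state is a dict: "time_s": time; "joints": joint angles; "qd": joint speeds; "joint_torque": joint torques, N m; "tcp_pos": TCP position; "eef_rot": TCP orientation; "contact_force": force on the tool from outside, world axes, zero at the start; "moment": the same for the moment, N m; "gripper_width": finger opening in m; "gripper_force": force on a finger pad.
Only numpy, scipy, OpenCV 4.12 (cv2) and the standard library are available. Lean on these libraries where they do the work, as an engineer would, in place of code of your own. Each camera call takes 0.05 s, during which the arm holds its last target. There are 200 camera calls.

TASK

Close up the jar rack: with your fingertips, push its upright sliding end stop along the rails towards the row until it clicks into the last notch before it would touch the row (the notch just short of whichever jar or tin stands last), and leave it there. Only push the end stop gently, do not pinch it, and do not shift, tip or lift the jars, the tin or the mug.

Things in the scene. Friction and masses are not known exactly. Their poses are not given: they have to be found in the camera images.
- rack: jar rack fixed on the worktop: two parallel steel rails 16 mm high, 14 mm wide, 102 mm apart, no floor (jars stand on the worktop between them). Origin on the worktop midway between the rails; x across them (away from the robot), y along them towards the wooden end block (132 wide, 70 high, inner face at y = +170 mm). The rails' other end is at y = -180 mm, a low bar
- end_stop (a joint): end stop: upright metal plate across the rack on two black shoes on the rails; it can only slide, with 2 N friction. Value in m, 0 at the outer limit, growing in rack +y towards the row, limit 0.168; the plate's middle plane is at rack y = -0.152 + value. It clicks at 0.085, 0.106, 0.127, 0.148; starts in 0 to 0.055. Right notch: 0.127 with flat_tin last in the row, 0.148 with jar_c last
- push_face (a point): point to push, in rack +y: middle of the outer face of the end stop's plate, 105 mm above the worktop, 2.5 mm outside the plate's middle plane; The plate is 130 mm wide, 5 mm thick, flat from z = 38 mm to its top at 116 mm; push near the top, so that the gripper stays above jars and plate; its foot and shoes below z = 38 mm reach 18 mm out from the middle plane
- notch_1 (a point): outermost of four notches, 11 mm gaps across the top of the front rail (rack x = -58 mm, z = 16 mm). A spring pin under the front shoe, in the plate's middle plane, drops into them: within about 4 mm of a notch it draws the stop in by itself (the push force dips), and about 6 to 12 N pushes it on out. Here at joint value 0.085
- notch_2 (a point): second notch: the plate's middle plane stands over it at joint value 0.106
- notch_3 (a point): third notch, joint value 0.127; with flat_tin last in the row this leaves about 8 mm between plate and tin
- notch_4 (a point): innermost notch, joint value 0.148; with jar_c last in the row this leaves about 8 mm between plate and jar
- jar_a: glass spice jar with a red cap, 45 mm across and 106 mm high, 110 g, loose; origin at the centre of its underside. First in the row, at rack y = +145 mm, by the end block
- jar_b: glass spice jar with a red cap, 45 mm across and 106 mm high, 110 g, loose; origin at the centre of its underside. Second in the row, at rack y = +97 mm
- jar_c: glass spice jar with a red cap, 45 mm across and 106 mm high, 110 g, loose; origin at the centre of its underside. Either last in the row, centred at rack x = 0, y = +28 mm, or alone to the right of the rack; it differs from run to run, and the other of jar_c and flat_tin has the other place
- flat_tin: low round food tin, 86 mm across, 40 mm high, 230 g, loose; origin at the centre of its underside. Either last in the row, centred at rack x = 0, y = +28 mm, or alone to the right of the rack; it differs from run to run, and the other of jar_c and flat_tin has the other place
- mug: white mug, 92 mm across, 95 mm high, loose, a bystander near the front edge at the right; origin at the centre of its underside

How it is judged:
By the outcome, as a careful person would: the job done as asked, in the order asked, and still so for the second after the job is handed in, with the robot touching nothing.
It also fails if it takes over 35 s, if anything falls off the work surface, if the arm or the gripper's body presses on something with over 40 N, if the wrist force passes 120 N, or if a joint passes its speed limit or range.

## Working session

There is one attempt and no reset: what is moved stays moved. The work goes in short steps, Python scripts to look and compute and a tool call to move; the robot and the scene stay as the last step left them, time stands still between calls to the robot, and variables do not carry over. Pictures are saved under pics/ and viewed, at most 10 in all, crops included, and the job is handed in when it is done.

Besides the shell and the picture viewer there is one more tool, called after ">>>" by a JSON object that holds its "fn" and its "kwargs", one argument or row to a line. apply_moves: Moves the arm, as the interface text tells. Scaled input: -1 to 1 covers 1000 mm each way for a shift and 90 degrees each way for a turn. Its arguments: {"type":"object","properties":{"targets":{"type":"array","items":{"type":"array","items":{"type":"number"}}},"newtons":{"type":"number"}},"required":["targets"]}

```bash
mkdir -p pics; cat > h.py <<'E'
import numpy as np,cv2
from plant import get_state,capture
def snap(n,f):
    c=capture(n); cv2.imwrite(f'pics/{f}.png',cv2.cvtColor(c['frame'],cv2.COLOR_RGB2BGR)); np.savez(f'{f}.npz',**c); return c
def pt(f,u,v,z=None):
    c=np.load(f+'.npz');K=c['camera_matrix'];T=c['T']
    r=np.linalg.inv(K)@[u,v,1.]
    if z is None: return T[:3,:3]@(r*c['range_z'][int(round(v)),int(round(u))])+T[:3,3]
    d=T[:3,:3]@r; return T[:3,3]+d*(z-T[2,3])/d[2]
E
python3 - <<'E'
from h import *
for n in('top','side'): snap(n,n+'1')
s=get_state();print({k:np.round(v,3).tolist() for k,v in s.items()})
E
```

```text
{'time_s': 0.1, 'joints': [83.026, 20.586, 0.639, -0.017, -70.137, -16.507], 'qd': [-0.127, -0.086, 0.039, 0.018, 0.019, 0.039], 'joint_torque': [-0.002, -58.417, 29.375, 7.016, 0.01, -0.0], 'tcp_pos': [0.269, 0.619, 0.245], 'eef_rot': [179.915, -0.009, -23.486], 'contact_force': [0.304, -0.828, 0.377], 'moment': [0.001, -0.007, -0.002], 'gripper_force': 0.0, 'gripper_width': 0.088}
```

View pics/top1.png

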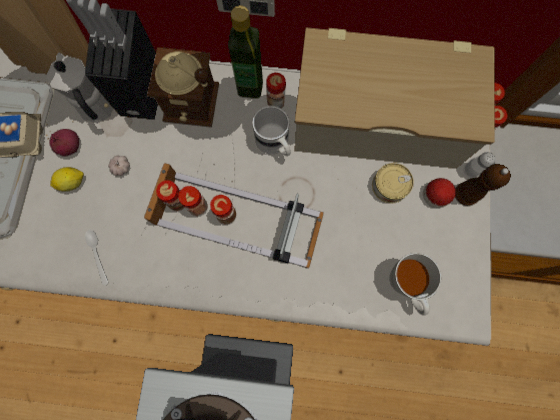

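View pics/side1.png

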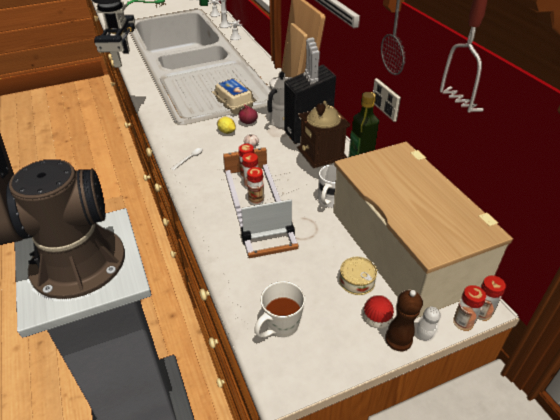

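The top picture shows three red caps in the row at (168,191), (190,200) and (221,208). The tin stands alone at (393,183), so jar_c is last and the target is 0.148. The plate is around (292,230). I'll enlarge the rack next.

```bash
python3 - <<'E'
from h import *
i=cv2.imread('pics/top1.png')[155:275,140:330]
cv2.imwrite('pics/c1.png',cv2.resize(i,None,fx=4,fy=4,interpolation=cv2.INTER_CUBIC))
c=np.load('top1.npz');print(c['T'].round(3),c['camera_matrix'])
E
```

```text
[[ 0.117 -0.965  0.236  0.307]
 [-0.993 -0.114  0.027 -0.114]
 [ 0.001 -0.238 -0.971  0.927]
 [ 0.     0.     0.     1.   ]] [[409.9104204    0.         281.65653659]
 [  0.         409.9104204  207.18224858]
 [  0.           0.           1.        ]]
```

View pics/c1.png

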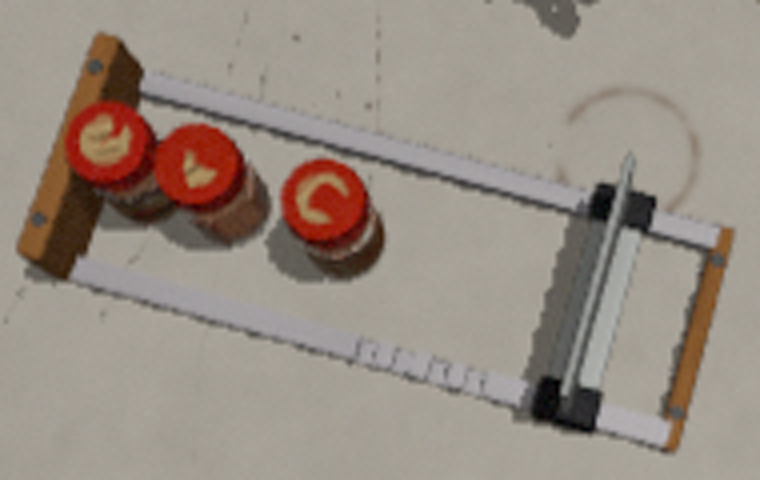

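The crop gives cap centres (110,142), (199,165) and (325,202). Notches 4 to 1 are at (370,350), (405,359), (441,370) and (480,381). The plate's top edge runs from (630,155) to (568,393), and the rails meet the block at (143,85) and (78,268).

```bash
python3 - <<'E'
from h import *
P=lambda u,v,z:pt('top1',(u+.5)/4-.5+140,(v+.5)/4-.5+155,z)
obs=[(110,142,.106,0,.145),(199,165,.106,0,.097),(325,202,.106,0,.028),(370,350,.016,-.058,-.004),(405,359,.016,-.058,-.025),(441,370,.016,-.058,-.046),(480,381,.016,-.058,-.067),(143,85,.016,.058,.17),(78,268,.016,-.058,.17)]
W=np.array([P(*o[:3])[:2] for o in obs]);R=np.array([o[3:] for o in obs])
A=R-R.mean(0);B=W-W.mean(0)
U,S,V=np.linalg.svd(A.T@B);M=(U@V).T
t=W.mean(0)-M@R.mean(0);th=np.degrees(np.arctan2(M[1,0],M[0,0]))
print('th',th,'t',t,np.linalg.det(M));print(((W-t)@M-R).round(4).tolist())
for u,v in[(630,155),(568,393),(599,272)]:
    w=P(u,v,.116);print(w.round(4),((w[:2]-t)@M).round(4))
print('caps depth z',[pt('top1',u/4+140,v/4+155).round(3) for u,v in[(110,142),(199,165),(325,202)]])
np.savez('rack.npz',M=M,t=t)
# depth-based plate points, from both cameras
for f in('top1','side1'):
    c=np.load(f+'.npz');K=c['camera_matrix'];T=c['T'];z=c['range_z']
    v,u=np.nonzero(z>0);d=z[v,u]
    X=(T[:3,:3]@(np.linalg.inv(K)@np.c_[u,v,np.ones_like(u)].T*d)).T+T[:3,3]
    r=(X[:,:2]-t)@M
    m=(abs(r[:,0])<.06)&(r[:,1]>-.2)&(r[:,1]<-.05)&(X[:,2]>.06)&(X[:,2]<.13)
    print(f,m.sum(),np.median(r[m],0),np.percentile(r[m,1],[5,95]),np.percentile(X[m,2],[2,98]), np.polyfit(r[m,0],r[m,1],1))
s=get_state();p=np.array(s['tcp_pos']);print('tcp rack',(p[:2]-t)@M,p,s['eef_rot'])
E
```

```text
th -8.720868519539206 t [0.49320719 0.00646778] 1.0000000000000007
[[0.0001, -0.0001], [0.0006, -0.0008], [-0.0009, -0.0007], [0.0003, 0.0005], [0.0007, 0.0012], [0.0001, 0.001], [-0.0, -0.0007], [-0.0019, -0.0002], [0.0011, -0.0001]]
[ 0.5371 -0.12    0.116 ] [ 0.0626 -0.1183]
[ 0.4117 -0.1027  0.116 ] [-0.064  -0.1202]
[ 0.4743 -0.1111  0.116 ] [-0.0008 -0.119 ]
caps depth z [array([0.514, 0.148, 0.109]), array([0.508, 0.1  , 0.106]), array([0.496, 0.033, 0.104])]
top1 188 [-0.00139279 -0.11918069] [-0.12094823 -0.11618151] [0.06449737 0.11861186] [-0.00720787 -0.11895936]
side1 829 [-1.19050830e-04 -1.21024018e-01] [-0.12417934 -0.11806633] [0.06099783 0.1177011 ] [-0.00614908 -0.12110563]
tcp rack [-0.31463495  0.57114085] [0.26880667 0.61871074 0.24473145] [ 1.79914827e+02 -8.62031128e-03 -2.34860046e+01]
```

>>> {"fn": "apply_moves", "kwargs": {
  "targets": [
    [0, 0, 0, 0, 0, 0, 0.076],
    [0, 0, 0, 0, 0, 0, 0.076],
    [0, 0, 0, 0, 0, 0, 0.076],
    [0, 0, 0, 0, 0, 0, 0.076],
    [0, 0, 0, 0, 0, 0, 0.076],
    [0, 0, 0, 0, 0, 0, 0.076],
    [0, 0, 0, 0, 0, 0, 0.076],
    [0, 0, 0, 0, 0, 0, 0.076],
    [0, 0, 0, 0, 0, 0, 0.076],
    [0, 0, 0, 0, 0, 0, 0.076],
    [0, 0, 0, 0, 0, 0, 0.076],
    [0, 0.025, -0.025, 0, 0, 0, 0],
    [0, 0.025, -0.025, 0, 0, 0, 0],
    [0, 0.025, -0.025, 0, 0, 0, 0],
    [0, 0.025, -0.025, 0, 0, 0, 0],
    [0, 0.025, -0.025, 0, 0, 0, 0],
    [0, 0.025, -0.025, 0, 0, 0, 0],
    [0, 0.025, -0.025, 0, 0, 0, 0],
    [0, 0.025, -0.025, 0, 0, 0, 0]
  ],
  "newtons": 10
}}

```text
time_s: 1.68
tcp_pos: [0.4369, 0.3894, 0.2453]
eef_rot: [180.0, -0.0, -98.7]
contact_force: [0.3, 1.0, -0.3]
gripper_width: 0.0004
gripper_force: 0.0
```

>>> {"fn": "apply_moves", "kwargs": {
  "targets": [
    [0, 0.0364, -0.0077, 0, 0, 0, 0],
    [0, 0.0364, -0.0077, 0, 0, 0, 0],
    [0, 0.0364, -0.0077, 0, 0, 0, 0],
    [0, 0.0364, -0.0077, 0, 0, 0, 0],
    [0, 0.0364, -0.0077, 0, 0, 0, 0],
    [0, 0.0364, -0.0077, 0, 0, 0, 0],
    [0, 0.0364, -0.0077, 0, 0, 0, 0],
    [0, 0.0364, -0.0077, 0, 0, 0, 0],
    [0, 0.0364, -0.0077, 0, 0, 0, 0],
    [0, 0.0364, -0.0077, 0, 0, 0, 0],
    [0, 0.0364, -0.0077, 0, 0, 0, 0],
    [0, 0.0364, -0.0077, 0, 0, 0, 0],
    [0, 0.0364, -0.0077, 0, 0, 0, 0],
    [0, 0.0364, -0.0077, 0, 0, 0, 0],
    [0, 0.0364, -0.0077, 0, 0, 0, 0],
    [0, 0, 0, 0, 0, 0, 0]
  ]
}}

```text
time_s: 3.02
tcp_pos: [0.4671, -0.1709, 0.245]
eef_rot: [179.9, -0.1, -99.0]
contact_force: [0.8, -0.0, 0.0]
gripper_width: 0.0004
gripper_force: 0.0
```

```bash
python3 - <<'E'
from h import *
r=np.load('rack.npz');s=get_state();p=np.array(s['tcp_pos']);print((p[:2]-r['t'])@r['M'],p,s['eef_rot'],s['joints'])
E
```

```text
[ 0.00111931 -0.17930196] [ 0.46712765 -0.17093093  0.24503328] [ 1.79929661e+02 -6.17980872e-02 -9.89688818e+01] [ 2.61816469e+00  3.69607036e+00 -2.12091009e+01  5.11353370e-02
 -6.51761556e+01 -1.16085855e+01]
```

>>> {"fn": "apply_moves", "kwargs": {
  "targets": [
    [0, 0, 0, 0.026, 0, 0, 0],
    [0, 0, 0, 0.026, 0, 0, 0],
    [0, 0, 0, 0.026, 0, 0, 0],
    [0, 0, 0, 0.026, 0, 0, 0],
    [0, 0, 0, 0.026, 0, 0, 0],
    [0, 0, 0, 0, 0, 0, 0],
    [0, 0, 0, 0, 0, 0, 0],
    [0, 0, 0, 0, 0, 0, 0]
  ]
}}

```text
time_s: 3.68
tcp_pos: [0.4685, -0.1662, 0.1167]
eef_rot: [-179.9, -0.0, -98.7]
contact_force: [1.2, 0.9, -0.4]
gripper_width: 0.0007
gripper_force: 0.0
```

```bash
python3 - <<'E'
from h import *
r=np.load('rack.npz');s=get_state();p=np.array(s['tcp_pos']);print((p[:2]-r['t'])@r['M'],p,s['eef_rot'],s['contact_force'])
snap('side','side2');snap('top','top2')
a=cv2.imread('pics/side2.png')[130:280,190:340];b=cv2.imread('pics/top2.png')[145:295,180:330]
cv2.imwrite('pics/c2.png',cv2.resize(np.hstack([a,b]),None,fx=2.6,fy=2.6,interpolation=cv2.INTER_CUBIC))
E
```

```text
[ 0.00173176 -0.17441834] [ 0.46847347 -0.16619664  0.11671526] [-1.79949398e+02 -1.69740797e-02 -9.86897862e+01] [ 1.17359541  0.89616144 -0.39940625]
```

View pics/c2.png

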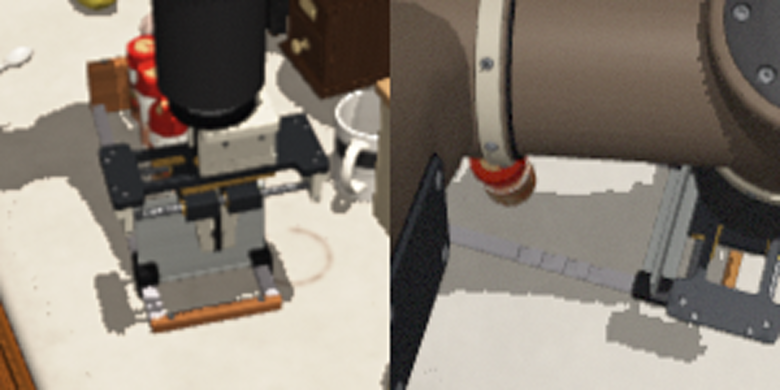

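>>> {"fn": "apply_moves", "kwargs": {
  "targets": [
    [0, -0.008, 0.0003, 0, 0, 0, 0],
    [0, -0.008, 0.0003, 0, 0, 0, 0],
    [0, -0.008, 0.0003, 0, 0, 0, 0],
    [0, -0.006, 0.0003, 0, 0, 0, 0],
    [0, -0.003, 0.0003, 0, 0, 0, 0],
    [0, 0, 0, 0, 0, 0, 0]
  ]
}}

```text
time_s: 4.28
tcp_pos: [0.4714, -0.1324, 0.1157]
eef_rot: [-180.0, 0.0, -98.6]
contact_force: [-0.6, 0.0, 0.5]
gripper_width: 0.0002
gripper_force: 0.0
```

>>> {"fn": "apply_moves", "kwargs": {
  "targets": [
    [0, -0.002, 0, 0, 0, 0, 0],
    [0, -0.002, 0, 0, 0, 0, 0],
    [0, -0.002, 0, 0, 0, 0, 0]
  ]
}}

```text
time_s: 4.53
tcp_pos: [0.4721, -0.1273, 0.1155]
eef_rot: [180.0, -0.0, -98.7]
contact_force: [-0.3, 0.9, -0.4]
gripper_width: 0.0008
gripper_force: 0.0
```

>>> {"fn": "apply_moves", "kwargs": {
  "targets": [
    [0, -0.002, 0, 0, 0, 0, 0],
    [0, -0.002, 0, 0, 0, 0, 0],
    [0, -0.002, 0, 0, 0, 0, 0]
  ]
}}

```text
time_s: 4.78
tcp_pos: [0.4729, -0.1217, 0.1155]
eef_rot: [180.0, -0.0, -98.7]
contact_force: [-0.3, -4.5, -1.1]
gripper_width: 0.0003
gripper_force: 1.9
```

>>> {"fn": "apply_moves", "kwargs": {
  "targets": [
    [0, -0.002, 0, 0, 0, 0, 0],
    [0, -0.002, 0, 0, 0, 0, 0],
    [0, -0.002, 0, 0, 0, 0, 0]
  ]
}}

```text
time_s: 5.03
tcp_pos: [0.4739, -0.1155, 0.1155]
eef_rot: [180.0, -0.0, -98.7]
contact_force: [1.5, -4.2, -2.4]
gripper_width: 0.0008
gripper_force: 1.9
```

>>> {"fn": "apply_moves", "kwargs": {
  "targets": [
    [0, -0.003, 0, 0, 0, 0, 0],
    [0, -0.003, 0, 0, 0, 0, 0],
    [0, -0.003, 0, 0, 0, 0, 0],
    [0, -0.003, 0, 0, 0, 0, 0],
    [0, -0.003, 0, 0, 0, 0, 0],
    [0, -0.003, 0, 0, 0, 0, 0],
    [0, -0.003, 0, 0, 0, 0, 0],
    [0, -0.003, 0, 0, 0, 0, 0],
    [0, -0.003, 0, 0, 0, 0, 0],
    [0, -0.003, 0, 0, 0, 0, 0],
    [0, -0.003, 0, 0, 0, 0, 0],
    [0, -0.003, 0, 0, 0, 0, 0],
    [0, -0.001, 0, 0, 0, 0, 0]
  ]
}}

```text
time_s: 6.12
tcp_pos: [0.4796, -0.0782, 0.1156]
eef_rot: [180.0, 0.0, -98.7]
contact_force: [0.1, 0.1, -0.2]
gripper_width: 0.0005
gripper_force: 0.0
```

>>> {"fn": "apply_moves", "kwargs": {
  "targets": [
    [0, -0.001, 0, 0, 0, 0, 0],
    [0, -0.001, 0, 0, 0, 0, 0]
  ]
}}

```text
time_s: 6.28
tcp_pos: [0.4797, -0.0767, 0.1156]
eef_rot: [180.0, 0.0, -98.7]
contact_force: [0.6, -2.6, -0.7]
gripper_width: 0.0006
gripper_force: 1.0
```

>>> {"fn": "apply_moves", "kwargs": {
  "targets": [
    [0, -0.001, 0, 0, 0, 0, 0],
    [0, -0.001, 0, 0, 0, 0, 0]
  ]
}}

```text
time_s: 6.45
tcp_pos: [0.48, -0.0748, 0.1155]
eef_rot: [180.0, 0.0, -98.7]
contact_force: [-0.2, -0.6, 0.4]
gripper_width: 0.0005
gripper_force: 0.0
```

>>> {"fn": "apply_moves", "kwargs": {
  "targets": [
    [0, -0.001, 0, 0, 0, 0, 0],
    [0, -0.001, 0, 0, 0, 0, 0]
  ]
}}

```text
time_s: 6.62
tcp_pos: [0.4805, -0.0728, 0.1156]
eef_rot: [-180.0, 0.0, -98.7]
contact_force: [0.0, 0.1, 0.7]
gripper_width: 0.0002
gripper_force: 0.0
```

>>> {"fn": "apply_moves", "kwargs": {
  "targets": [
    [0, -0.001, 0, 0, 0, 0, 0],
    [0, -0.001, 0, 0, 0, 0, 0]
  ]
}}

```text
time_s: 6.78
tcp_pos: [0.4806, -0.0715, 0.1156]
eef_rot: [180.0, -0.1, -98.7]
contact_force: [1.9, -10.3, -1.3]
gripper_width: 0.0005
gripper_force: 4.7
```

>>> {"fn": "apply_moves", "kwargs": {
  "targets": [
    [0, -0.001, 0, 0, 0, 0, 0],
    [0, -0.001, 0, 0, 0, 0, 0]
  ]
}}

```text
time_s: 6.95
tcp_pos: [0.4807, -0.0709, 0.1156]
eef_rot: [180.0, -0.2, -98.7]
contact_force: [2.8, -19.1, -1.9]
gripper_width: 0.0005
gripper_force: 8.9
```

>>> {"fn": "apply_moves", "kwargs": {
  "targets": [
    [0, -0.001, 0, 0, 0, 0, 0],
    [0, -0.001, 0, 0, 0, 0, 0]
  ]
}}

```text
time_s: 7.12
tcp_pos: [0.4811, -0.0687, 0.1156]
eef_rot: [180.0, -0.1, -98.7]
contact_force: [2.2, -9.2, -0.9]
gripper_width: 0.0004
gripper_force: 4.2
```

>>> {"fn": "apply_moves", "kwargs": {
  "targets": [
    [0, -0.001, 0, 0, 0, 0, 0],
    [0, -0.001, 0, 0, 0, 0, 0]
  ]
}}

```text
time_s: 7.28
tcp_pos: [0.4816, -0.0659, 0.1156]
eef_rot: [180.0, -0.1, -98.7]
contact_force: [1.6, -3.4, -0.8]
gripper_width: 0.0004
gripper_force: 2.0
```

>>> {"fn": "apply_moves", "kwargs": {
  "targets": [
    [0, -0.0015, 0, 0, 0, 0, 0],
    [0, -0.0015, 0, 0, 0, 0, 0],
    [0, -0.0015, 0, 0, 0, 0, 0],
    [0, -0.0015, 0, 0, 0, 0, 0],
    [0, -0.0015, 0, 0, 0, 0, 0],
    [0, -0.0015, 0, 0, 0, 0, 0],
    [0, -0.0015, 0, 0, 0, 0, 0],
    [0, -0.0015, 0, 0, 0, 0, 0],
    [0, -0.0015, 0, 0, 0, 0, 0],
    [0, -0.0015, 0, 0, 0, 0, 0],
    [0, -0.0015, 0, 0, 0, 0, 0],
    [0, -0.0015, 0, 0, 0, 0, 0]
  ]
}}

```text
time_s: 8.28
tcp_pos: [0.484, -0.0492, 0.1156]
eef_rot: [179.9, -0.2, -98.7]
contact_force: [2.2, -12.1, -0.9]
gripper_width: 0.0003
gripper_force: 5.7
```

>>> {"fn": "apply_moves", "kwargs": {
  "targets": [
    [0, -0.0015, 0, 0, 0, 0, 0],
    [0, -0.0015, 0, 0, 0, 0, 0],
    [0, -0.0015, 0, 0, 0, 0, 0],
    [0, -0.0015, 0, 0, 0, 0, 0],
    [0, -0.0015, 0, 0, 0, 0, 0],
    [0, -0.0015, 0, 0, 0, 0, 0],
    [0, -0.0015, 0, 0, 0, 0, 0],
    [0, -0.0015, 0, 0, 0, 0, 0],
    [0, -0.0015, 0, 0, 0, 0, 0],
    [0, -0.0015, 0, 0, 0, 0, 0]
  ]
}}

```text
time_s: 9.12
tcp_pos: [0.4868, -0.0319, 0.1156]
eef_rot: [-180.0, 0.0, -98.7]
contact_force: [0.1, -1.3, -0.3]
gripper_width: 0.0007
gripper_force: 0.0
```

>>> {"fn": "apply_moves", "kwargs": {
  "targets": [
    [0, -0.001, 0, 0, 0, 0, 0],
    [0, -0.001, 0, 0, 0, 0, 0],
    [0, -0.001, 0, 0, 0, 0, 0],
    [0, -0.001, 0, 0, 0, 0, 0]
  ]
}}

```text
time_s: 9.45
tcp_pos: [0.487, -0.0297, 0.1156]
eef_rot: [180.0, -0.1, -98.7]
contact_force: [2.8, -14.0, -0.5]
gripper_width: 0.0004
gripper_force: 6.8
```

>>> {"fn": "apply_moves", "kwargs": {
  "targets": [
    [0, -0.001, 0, 0, 0, 0, 0],
    [0, -0.001, 0, 0, 0, 0, 0],
    [0, -0.001, 0, 0, 0, 0, 0],
    [0, -0.001, 0, 0, 0, 0, 0],
    [0, -0.001, 0, 0, 0, 0, 0],
    [0, -0.001, 0, 0, 0, 0, 0],
    [0, -0.001, 0, 0, 0, 0, 0],
    [0, -0.001, 0, 0, 0, 0, 0],
    [0, -0.001, 0, 0, 0, 0, 0],
    [0, -0.001, 0, 0, 0, 0, 0]
  ]
}}

```text
time_s: 10.28
tcp_pos: [0.4889, -0.0185, 0.1156]
eef_rot: [-180.0, -0.0, -98.7]
contact_force: [2.4, -3.2, -0.4]
gripper_width: 0.0008
gripper_force: 1.8
```

>>> {"fn": "apply_moves", "kwargs": {
  "targets": [
    [0, -0.001, 0, 0, 0, 0, 0],
    [0, -0.001, 0, 0, 0, 0, 0]
  ]
}}

```text
time_s: 10.45
tcp_pos: [0.4892, -0.0165, 0.1156]
eef_rot: [-180.0, 0.0, -98.7]
contact_force: [1.9, -2.8, 0.3]
gripper_width: 0.0003
gripper_force: 1.6
```

>>> {"fn": "apply_moves", "kwargs": {
  "targets": [
    [0, -0.001, 0, 0, 0, 0, 0],
    [0, 0, 0, 0, 0, 0, 0]
  ]
}}

```text
time_s: 10.62
tcp_pos: [0.4893, -0.0151, 0.1155]
eef_rot: [-180.0, 0.0, -98.7]
contact_force: [0.7, 0.1, -0.2]
gripper_width: 0.0
gripper_force: 0.0
```

>>> {"fn": "apply_moves", "kwargs": {
  "targets": [
    [0, -0.001, 0, 0, 0, 0, 0],
    [0, 0, 0, 0, 0, 0, 0]
  ]
}}

```text
time_s: 10.78
tcp_pos: [0.4894, -0.0143, 0.1155]
eef_rot: [180.0, 0.0, -98.7]
contact_force: [-0.3, -0.0, 0.1]
gripper_width: 0.0008
gripper_force: 0.0
```

>>> {"fn": "apply_moves", "kwargs": {
  "targets": [
    [0, -0.001, 0, 0, 0, 0, 0],
    [0, 0, 0, 0, 0, 0, 0]
  ]
}}

```text
time_s: 10.95
tcp_pos: [0.4895, -0.0134, 0.1155]
eef_rot: [180.0, 0.0, -98.7]
contact_force: [-0.1, 0.4, 0.5]
gripper_width: 0.0005
gripper_force: 0.0
```

>>> {"fn": "apply_moves", "kwargs": {
  "targets": [
    [0, -0.001, 0, 0, 0, 0, 0],
    [0, 0, 0, 0, 0, 0, 0]
  ]
}}

```text
time_s: 11.12
tcp_pos: [0.4897, -0.0125, 0.1156]
eef_rot: [-180.0, 0.0, -98.7]
contact_force: [-0.2, -0.1, -0.2]
gripper_width: 0.0005
gripper_force: 0.0
```

>>> {"fn": "apply_moves", "kwargs": {
  "targets": [
    [0, -0.001, 0, 0, 0, 0, 0],
    [0, 0, 0, 0, 0, 0, 0]
  ]
}}

```text
time_s: 11.28
tcp_pos: [0.4899, -0.0115, 0.1156]
eef_rot: [-180.0, 0.0, -98.7]
contact_force: [-0.7, -0.5, -0.3]
gripper_width: 0.0007
gripper_force: 0.0
```

>>> {"fn": "apply_moves", "kwargs": {
  "targets": [
    [0, -0.001, 0, 0, 0, 0, 0],
    [0, 0, 0, 0, 0, 0, 0]
  ]
}}

```text
time_s: 11.45
tcp_pos: [0.4901, -0.0106, 0.1156]
eef_rot: [-180.0, 0.0, -98.7]
contact_force: [0.3, -0.1, 0.7]
gripper_width: 0.0006
gripper_force: 0.0
```

Seated, with no contact force. I'll back off, raise the tool, move outward and look.

>>> {"fn": "apply_moves", "kwargs": {
  "targets": [
    [0, 0.01, 0, 0, 0, 0, 0],
    [0, 0.02, 0, 0, 0, 0, 0],
    [0, 0.02, 0, 0, 0, 0, 0],
    [0, 0.01, 0, -0.02, 0, 0, 0],
    [0, 0, 0, -0.03, 0, 0, 0],
    [0, 0, 0, -0.03, 0, 0, 0],
    [0, 0, 0, -0.03, 0, 0, 0],
    [0, 0.03, 0, -0.02, 0, 0, 0],
    [0, 0.035, 0, 0, 0, 0, 0],
    [0, 0.035, 0, 0, 0, 0, 0],
    [0, 0.035, 0, 0, 0, 0, 0],
    [0, 0.035, 0, 0, 0, 0, 0],
    [0, 0.035, 0, 0, 0, 0, 0],
    [0, 0.035, 0, 0, 0, 0, 0],
    [0, 0.02, 0, 0, 0, 0, 0],
    [0, 0, 0, 0, 0, 0, 0],
    [0, 0, 0, 0, 0, 0, 0]
  ]
}}

```text
time_s: 12.87
tcp_pos: [0.4405, -0.3282, 0.245]
eef_rot: [179.9, 0.0, -98.9]
contact_force: [-0.7, -0.4, 0.3]
gripper_width: 0.0002
gripper_force: 0.0
```

```bash
python3 - <<'E'
from h import *
r=np.load('rack.npz');t,M=r['t'],r['M']
for n in('top','side'):
    f=n+'3';c=snap(n,f);K=c['camera_matrix'];T=c['T'];z=c['range_z']
    v,u=np.nonzero(z>0);d=z[v,u]
    X=(T[:3,:3]@(np.linalg.inv(K)@np.c_[u,v,np.ones_like(u)].T*d)).T+T[:3,3]
    q=(X[:,:2]-t)@M
    m=(abs(q[:,0])<.06)&(q[:,1]>-.1)&(q[:,1]<.003)&(X[:,2]>.06)&(X[:,2]<.13)
    print(n,m.sum(),np.median(q[m],0),np.percentile(q[m,1],[5,95]))
a=cv2.imread('pics/top3.png')[155:275,140:330];b=cv2.imread('pics/side3.png')[130:250,190:380]
cv2.imwrite('pics/c3.png',cv2.resize(np.vstack([a,b]),None,fx=2.5,fy=2.5,interpolation=cv2.INTER_CUBIC))
E
```

```text
return _methods._mean(a, axis=axis, dtype=dtype,
  ret = um.true_divide(
Traceback (most recent call last):
IndexError: index -1 is out of bounds for axis 0 with size 0
```

```bash
python3 - <<'E'
from h import *
snap('side','side3')
a=cv2.imread('pics/side3.png');b=cv2.imread('pics/top3.png')
cv2.imwrite('pics/c3.png',np.hstack([cv2.resize(a[100:300,150:350],(400,400)),cv2.resize(b,(400,400))]))
E
```

```text
(no output)
```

View pics/c3.png

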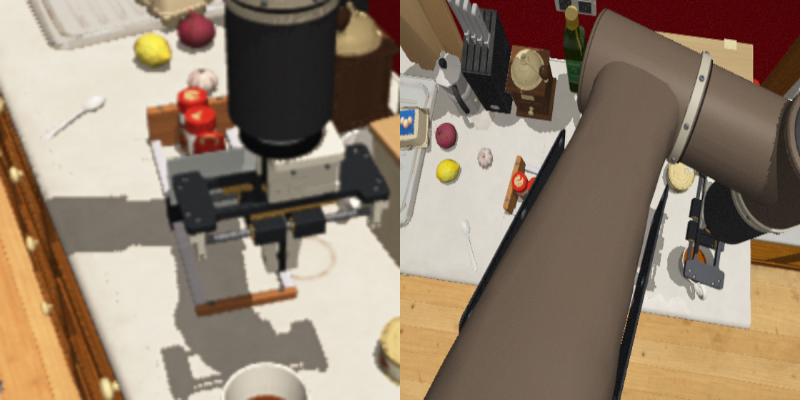

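The top view is blocked by the arm. I'll return the way I came, high above the jars, to clear both cameras.

>>> {"fn": "apply_moves", "kwargs": {
  "targets": [
    [0, -0.036, 0, -0.01, 0, 0, 0],
    [0, -0.036, 0, -0.01, 0, 0, 0],
    [0, -0.036, 0, -0.01, 0, 0, 0],
    [0, -0.036, 0, 0, 0, 0, 0],
    [0, -0.036, 0, 0, 0, 0, 0],
    [0, -0.036, 0, 0, 0, 0, 0],
    [0, -0.036, 0, 0, 0, 0, 0],
    [0, -0.036, 0.005, 0, 0, 0, 0],
    [0, -0.036, 0.005, 0, 0, 0, 0],
    [0, -0.036, 0.005, 0, 0, 0, 0],
    [0, -0.036, 0.005, 0, 0, 0, 0],
    [0, -0.036, 0.005, 0, 0, 0, 0],
    [0, -0.036, 0.005, 0, 0, 0, 0],
    [0, -0.036, 0.005, 0, 0, 0, 0],
    [0, -0.036, 0.005, 0, 0, 0, 0],
    [0, -0.036, 0.005, 0, 0, 0, 0],
    [0, -0.036, 0.005, 0, 0, 0, 0],
    [0, -0.036, 0.005, 0, 0, 0, 0],
    [0, -0.036, 0.005, 0, 0, 0, 0],
    [0, -0.036, 0.005, 0, 0, 0, 0]
  ]
}}

```text
time_s: 14.63
tcp_pos: [0.4849, 0.3972, 0.276]
eef_rot: [-180.0, 0.0, -98.6]
contact_force: [0.3, -0.2, 0.2]
gripper_width: 0.0004
gripper_force: 0.0
```

>>> {"fn": "apply_moves", "kwargs": {
  "targets": [
    [0, -0.036, 0.02, 0, 0, 0, 0],
    [0, -0.036, 0.02, 0, 0, 0, 0],
    [0, -0.036, 0.02, 0, 0, 0, 0],
    [0, -0.036, 0.02, 0, 0, 0, 0],
    [0, 0, 0, 0, 0, 0, 0],
    [0, 0, 0, 0, 0, 0, 0]
  ]
}}

```text
time_s: 15.13
tcp_pos: [0.4264, 0.5515, 0.2745]
eef_rot: [180.0, -0.1, -98.4]
contact_force: [-0.1, -0.1, -0.4]
gripper_width: 0.0006
gripper_force: 0.0
```

```bash
python3 - <<'E'
from h import *
r=np.load('rack.npz');t,M=r['t'],r['M']
for n in('top','side'):
    f=n+'4';c=snap(n,f);K=c['camera_matrix'];T=c['T'];z=c['range_z']
    v,u=np.nonzero(z>0);d=z[v,u]
    X=(T[:3,:3]@(np.linalg.inv(K)@np.c_[u,v,np.ones_like(u)].T*d)).T+T[:3,3]
    q=(X[:,:2]-t)@M
    m=(abs(q[:,0])<.06)&(q[:,1]>-.1)&(q[:,1]<.003)&(X[:,2]>.06)&(X[:,2]<.13)
    if m.any(): print(n,m.sum(),np.median(q[m],0),np.percentile(q[m,1],[5,95]))
a=cv2.imread('pics/top4.png')[155:275,140:330];b=cv2.imread('pics/side4.png')[130:250,190:380]
cv2.imwrite('pics/c4.png',cv2.resize(np.vstack([a,b]),None,fx=2.5,fy=2.5,interpolation=cv2.INTER_CUBIC))
print({k:(np.abs(np.load('top4.npz')['frame'][s].astype(int)-np.load('top1.npz')['frame'][s])).mean() for k,s in dict(caps=np.s_[180:222,155:236],tin=np.s_[160:205,370:415],mug=np.s_[250:315,388:445]).items()})
E
```

```text
top 383 [-0.00139886 -0.00413671] [-0.00473196 -0.00021319]
side 755 [-0.00065296 -0.00454494] [-0.00812512 -0.0011053 ]
{'caps': np.float64(9.162453458749756), 'tin': np.float64(1.6266666666666667), 'mug': np.float64(2.1397210976158343)}
```

View pics/c4.png

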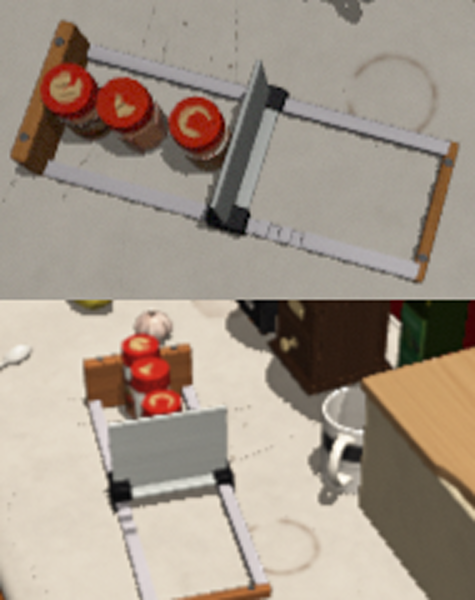

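The plate is measured at rack y = -0.004, which is joint value 0.148. The jars stand upright, with caps at (69,92), (125,105) and (197,127) in the crop, the same places as before. The tin and mug are unmoved.

```bash
python3 -c "from plant import close_job; print(close_job())"
```

```text
the job is handed in; nothing more can be done
None
```

The end stop is in the innermost notch (0.148), just short of jar_c, which stands last in the row; the jars, tin and mug show no shift in the final pictures, and the job is handed in at about 15 s.

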